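# Refill the bit case and hold its lid for the stay

## Task

Put the two sharpened drill bits from the small dark stand back into the two empty holes of the wooden bit case, shank down and fully home, while its lid still leans back out of the way; leave the bits already in the case and everything else on the table alone. Then take hold of the lid, bring it forward to 60 degrees open (measured from shut) without letting it fall, and finish while still holding it there, because I am about to screw its brass stay on at that angle.

Things in the scene. Friction and masses are not known exactly. Their poses are not given: they have to be found in the camera images.
- bit_case: light wooden drill-bit case, fixed, 146 (x) x 256 (y) x 90 mm tall, walls 8 mm; origin under its centre on the table, x from the front to the hinge side at the back, z up. Inside, a wooden rack (top 40 mm above the table) has 6 holes for bits, heads up: 2 rows 52 mm apart of 3 holes 70 mm apart. Four hold bits, two are empty; which varies. Seated heads end 11 mm below the rim
- lid_board: the lid: flat plywood board 12 mm thick, 152 mm from hinge to free edge, 260 mm wide, about 0.3 kg; origin at the middle of the hinge line, x along the board away from the free edge, z normal to the board, out of its outer face; it fills x -152 to 0, y -130 to 130, z 0 to 12 mm
- lid_edge (a point): middle of the lid's free edge, half way through its thickness (6 mm outside the hinge plane). The edge is clear for gripping within 75 mm either side (brass catch plates farther out)
- lid_hinge (a point): middle of the hinge line, along the top of the case's back wall, 90.5 mm above the table; the line is parallel to the case's y axis; axes as the case
- lid (a joint): lid angle in rad: 0 shut (board level, free edge to the front), 1.047 is 60 degrees open, 1.85 leaning back on its stop, where it rests at the start. The hinge is free, no spring or notable friction: short of upright (1.57) the lid falls shut by its weight (about 0.23 N m when level)
- hole0 (a point): mouth of a rack hole, 12 mm diameter, 34 mm deep, front row, left seen from the front; 40 mm above the table, axes as the case
- hole1 (a point): mouth of a rack hole, 12 mm diameter, 34 mm deep, front row, middle seen from the front; 40 mm above the table, axes as the case
- hole2 (a point): mouth of a rack hole, 12 mm diameter, 34 mm deep, front row, right seen from the front; 40 mm above the table, axes as the case
- hole3 (a point): mouth of a rack hole, 12 mm diameter, 34 mm deep, back row, left seen from the front; 40 mm above the table, axes as the case
- hole4 (a point): mouth of a rack hole, 12 mm diameter, 34 mm deep, back row, middle seen from the front; 40 mm above the table, axes as the case
- hole5 (a point): mouth of a rack hole, 12 mm diameter, 34 mm deep, back row, right seen from the front; 40 mm above the table, axes as the case
- bit_25: steel drill bit to be put back (Forstner pattern), head 25 mm in diameter, at first standing in the dark stand, shank 34 mm deep; origin: centre of the shank's lower end, z up towards the head. Shank 10 mm diameter, bevelled foot; head 59 to 73 mm above the origin (grip here); 77 mm long in all
- bit_30: steel drill bit to be put back (Forstner pattern), head 30 mm in diameter, at first standing in the dark stand, shank 34 mm deep; origin: centre of the shank's lower end, z up towards the head. Shank 10 mm diameter, bevelled foot; head 59 to 73 mm above the origin (grip here); 77 mm long in all
- bit_20: steel drill bit that stands in the case already, head 20 mm in diameter; to be left there; otherwise as the others, origin at the shank's lower end
- bit_22: steel drill bit that stands in the case already, head 22 mm in diameter; to be left there; otherwise as the others, origin at the shank's lower end
- bit_28: steel drill bit that stands in the case already, head 28 mm in diameter; to be left there; otherwise as the others, origin at the shank's lower end
- bit_35: steel drill bit that stands in the case already, head 35 mm in diameter; to be left there; otherwise as the others, origin at the shank's lower end
- stand: dark wooden block, fixed, 54 (x) x 140 (y) x 40 mm, with two holes 35 mm either side of its centre along its y axis, which hold the two bits to be put back; origin under its centre
- driver_red: screwdriver with red handle, 213 mm long, bystander near the fence; origin under its middle
- screw_box: red carton of screws, 62 x 87 x 43 mm, bystander; origin under its centre
- pencil: flat red carpenter's pencil, 176 mm, bystander; origin under its middle
- tape_measure: yellow tape measure, 39 x 111 x 68 mm, bystander on the bench to the left; origin under its middle

How it is judged:
By the outcome, as a careful person would: the job done as asked, in the order asked, and still so for the second after the job is handed in, while the arm keeps its last pose, push and grip.
It also fails if it takes over 69 s, if anything falls off the work surface, if the arm or the gripper's body presses on something with over 40 N, if the wrist force passes 120 N, or if a joint passes its speed limit or range.

## Robot

A 6-joint arm with a two-finger parallel gripper is mounted at the origin on the work surface; the furniture and walls round the work are solid. World frame = base frame: x ahead of the robot, y to its left, z up, the work surface at z = 0. Lengths are in m, angles in rad, forces in N, time in s.
With the tool pointing down it reaches from about 0.275 to 0.75 m from the base axis. Payload 10.2 kg.
Tool frame: the origin (TCP) lies midway between the tips of the shut fingers; the grasp point (between the pads) lies 19 mm behind it (env.hold_point_z is the distance from the TCP to the grasp point, in m); z points along the fingers, y is the line along which they close (so a half turn about z gives the same grasp; the last joint's range is limited). The gripper opens to 85 mm and grips with 20 to 120 N. Pads are 22 mm wide; open, the fingers measure 114 mm over their backs; the gripper's body (76 mm by 85 mm) begins 54 mm behind the grasp point. The pads swing forward as they close: fully open they stand 13 mm farther back than shut.
Start: joints at [-1.448, 0.313, 1.498, -0, 1.331, -0.223], TCP at [0.178, -0.494, 0.231] pointing down, gripper open.
Joint ranges: [-2.94, 2.94], [-0.97, 2.17], [0.19, 2.56], [-1.23, 4.37], [0.02, 3.11], [-2.88, 2.88]. Speed limits (rad/s): [2.39, 2.39, 3.01, 3.14, 3.14, 3.14].

## Interface

Orientations are given as a unit quaternion [x, y, z, w].
In Python, from bench import env, kinematics, monitor, eyes, job gives the robot as it stands. The module is installed in compiled form; this text tells all that it offers. Calls block until the motion is done:
- env.reach(position, orientation): joint-space move of the TCP to a pose.
- env.movel(position, velocity=0.15, frame=None, guard=None): straight line of the TCP; frame=None keeps the orientation; velocity is the mean speed in m/s. With guard (N) it stops when the force on the tool has changed by that much, and returns True; else False.
- env.set_joints(angles): joint-space move.
- env.release() and env.close_gripper(effort=None): open the fingers fully, or close them until they stop; effort is the grip in N (None keeps the last).
- env.hold(seconds).
- kinematics.ik(position, orientation): joint angles nearest the present ones, or None.
- monitor.sense(): the state.
- eyes.grab_frame(name): name is "scene" or "top" or "wrist"; returns a dict with "frame" (480x640x3 uint8, red, green, blue), "mtx" (3x3 intrinsics, pixels), "view" (4x4, takes a point from world to camera coordinates). Camera axes: x right, y down, z forward; pixel columns grow to the right and rows downward; lengths in m; the calibration is good to about 2 mm. The wrist camera is an equidistant fisheye: a pixel r from the principal point sees the ray r / f radians off the axis. A picture is of the moment at which its call begins. There is no depth.
A pose or a line that the arm cannot do raises env.MotionError and nothing moves.
- job.hand_in(): hands the job in; it is judged then, once.
The state is a dict: "clock": time; "joints": joint angles; "qvel": joint speeds; "joint_efforts": joint torques, N m; "position": TCP position; "ee_rot": TCP orientation; "contact_force": force on the tool from outside, world axes, zero at the start; "ft_torque": the same for the moment, N m; "finger_gap": opening from 0.0 (shut) to 1.0 (fully open); "gripper_force": force on a finger pad.
Only numpy, scipy, OpenCV 4.12 (cv2) and the standard library are available. Lean on these libraries where they do the work, as an engineer would, in place of code of your own. Each camera call takes 0.05 s, during which the arm holds its last target. There are 200 camera calls.

## Working session

There is one attempt and no reset: what is moved stays moved. The work goes in short steps, each a Python script; the robot and the scene stay as the last script left them, time stands still between calls to the robot, and variables do not carry over. Pictures are saved under pics/ and viewed, at most 10 in all, crops included, and the job is handed in when it is done.

```bash
mkdir -p pics; ls
cat > h.py <<'E'
import numpy as np, cv2
from bench import env, kinematics, monitor, eyes, job
def snap(n,fn):
    d=eyes.grab_frame(n); cv2.imwrite('pics/'+fn+'.png',d['frame'][:,:,::-1]); np.savez('pics/'+fn,**{k:d[k] for k in('frame','mtx','view')}); return d
def ray(d,u,v,fish=False):
    K=d['mtx'];V=d['view'];x=(u-K[0,2])/K[0,0];y=(v-K[1,2])/K[1,1]
    if fish:
        r=np.hypot(x,y); c=np.array([x/r*np.sin(r),y/r*np.sin(r),np.cos(r)]) if r>1e-9 else np.array([0,0,1.])
    else: c=np.array([x,y,1.])
    R=V[:3,:3]; return -R.T@V[:3,3], R.T@c
def onz(d,u,v,z,fish=False):
    o,r=ray(d,u,v,fish); return o+r*(z-o[2])/r[2]
def proj(d,p,fish=False):
    c=d['view'][:3,:3]@np.asarray(p)+d['view'][:3,3];K=d['mtx']
    if fish:
        q=np.hypot(c[0],c[1]);t=np.arctan2(q,c[2]);x,y=c[0]/q*t,c[1]/q*t
    else: x,y=c[0]/c[2],c[1]/c[2]
    return K[0,0]*x+K[0,2],K[1,1]*y+K[1,2]
E
python3 -c "
from h import *
for n in('scene','top'):
    d=snap(n,n); print(n,d['mtx'],d['view'])
print(monitor.sense(),env.hold_point_z)"
```

```text
pics
scene [[488.02644594   0.         320.33949109]
 [  0.         488.02644594 233.41669154]
 [  0.           0.           1.        ]] [[-0.68205009 -0.73111085  0.01686998  0.32423748]
 [-0.49327603  0.44289969 -0.74867792  0.34269155]
 [ 0.53989484 -0.5189574  -0.66271923  0.8116456 ]
 [ 0.          0.          0.          1.        ]]
top [[461.58945099   0.         321.44687496]
 [  0.         461.58945099 242.59383005]
 [  0.           0.           1.        ]] [[-0.01380041 -0.99981224  0.013603   -0.01234818]
 [-0.99934251  0.01333521 -0.03371516  0.51739329]
 [ 0.03352743 -0.01405934 -0.9993389   1.10854147]
 [ 0.          0.          0.          1.        ]]
{'clock': 0.1, 'joints': array([-1.44838037e+00,  3.13412889e-01,  1.49836068e+00,  2.01761979e-05,
        1.33099722e+00, -2.23385673e-01]), 'qvel': array([-9.78441942e-05, -1.90577636e-03, -8.15965595e-04,  1.34181881e-03,
        3.11584518e-04, -9.06725108e-04]), 'joint_efforts': array([ 1.94071596e-03, -4.12901330e+01, -2.60138154e+01, -1.54881363e-04,
        3.07903756e-03, -1.26908489e-05]), 'position': array([ 0.17792124, -0.49369058,  0.23078282]), 'ee_rot': array([ 9.85090097e-01,  1.72038234e-01,  3.95118850e-05, -5.87822276e-04]), 'contact_force': array([-0.80821155,  0.06345723, -0.2874524 ]), 'ft_torque': array([-0.00315989,  0.042     ,  0.01315807]), 'gripper_force': 0.0, 'finger_gap': 1.0002509404945543} 0.0187
```

View pics/top.png

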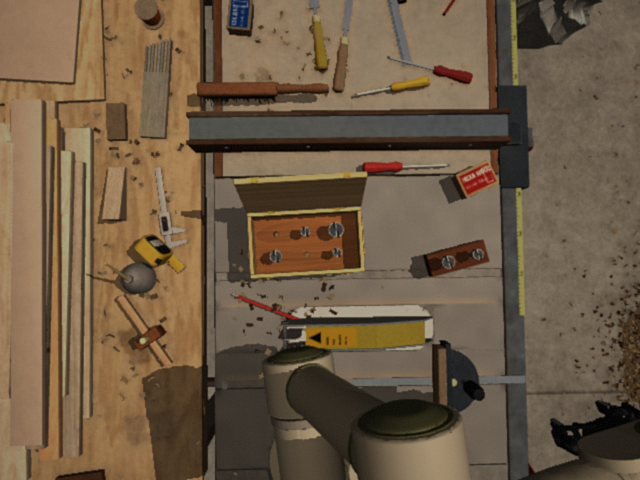

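View pics/scene.png

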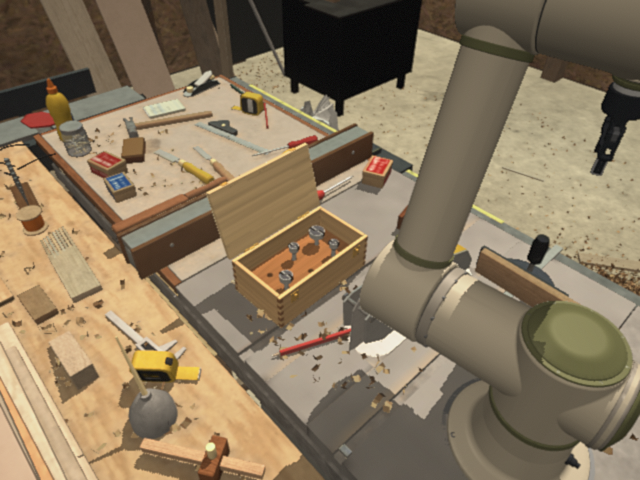

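The top view shows the case at about (250-363, 212-276). Holes 3 (276,234) and 1 (306,254) are empty, and the stand bits are at (448,262) and (478,255). The scene view agrees: the lid leans back and there's a fence behind it.

```bash
cat > a.py <<'E'
from h import *
d=dict(np.load('pics/top.npz'))
f=d['frame']
for n,u,v,z in [('h3',276,234,.04),('h1',306,254,.04),('b0',275,256,.076),('b4',305,231,.076),('b5',335,230,.076),('b2',337,253,.076),('sA',448,262,.083),('sB',478,255,.083),('rimFL',250,277,.09),('rimFR',363,270,.09),('rimBL',248,212,.09),('rimBR',366,206,.09)]:
    print(n,onz(d,u,v,z).round(3))
crop=f[160:300,225:500]; cv2.imwrite('pics/crop.png',cv2.resize(crop,None,fx=2.9,fy=2.9,interpolation=cv2.INTER_CUBIC)[:,:,::-1])
E
python3 a.py
```

```text
h3 [0.538 0.088 0.04 ]
h1 [0.49  0.018 0.04 ]
b0 [0.486 0.087 0.076]
b4 [0.542 0.019 0.076]
b5 [ 0.543 -0.05   0.076]
b2 [ 0.491 -0.053  0.076]
sA [ 0.467 -0.304  0.083]
sB [ 0.482 -0.373  0.083]
rimFL [0.44  0.142 0.09 ]
rimFR [ 0.452 -0.111  0.09 ]
rimBL [0.585 0.146 0.09 ]
rimBR [ 0.596 -0.12   0.09 ]
```

View pics/crop.png

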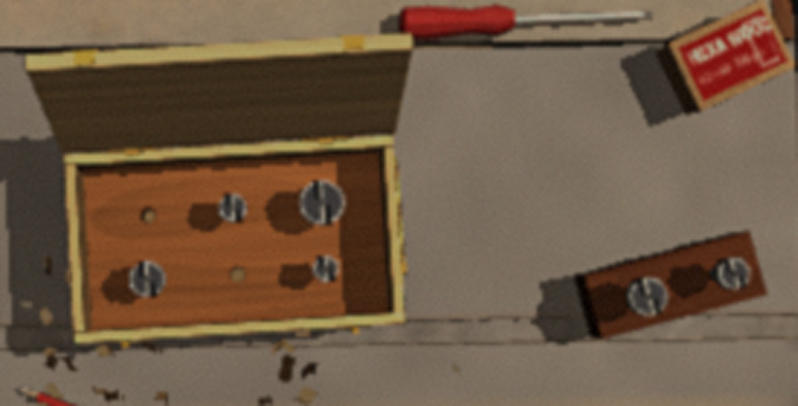

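The larger head (bit_30) is at crop (647,297) and bit_25 is at (733,273). Holes 1 and 3 are confirmed empty. Next, wrist close-ups over the case and the stand.

```bash
cat >> h.py <<'E'
from scipy.spatial.transform import Rotation as Ro
def down(phi):
    "tool z down, tool y along world angle phi (mod pi); picks the half turn with the smaller last joint"
    best=None
    p=monitor.sense()['position']
    for k in (0,np.pi):
        y=np.array([np.cos(phi+k),np.sin(phi+k),0]);z=np.array([0,0,-1.]);q=Ro.from_matrix(np.c_[np.cross(y,z),y,z]).as_quat()
        yield q
def pick(pos,phi):
    c=[(abs(j[5]),i,q) for i,q in enumerate(down(phi)) if (j:=kinematics.ik(pos,q)) is not None]
    return min(c)[2]
E
python3 - <<'E'
from h import *
for n,p in (('wc',[.47,.03,.27]),('ws',[.44,-.335,.24])):
    env.reach(p,pick(p,np.pi/2)); d=snap('wrist',n); s=monitor.sense(); print(s['clock'],s['position'],s['joints'].round(2)); print(d['mtx'],d['view'].round(3))
a=[cv2.imread(f'pics/{n}.png') for n in('wc','ws')]
cv2.imwrite('pics/both.png',cv2.resize(np.hstack(a),(800,300),interpolation=cv2.INTER_AREA))
E
```

```text
2.3 [0.47007798 0.02940044 0.26992134] [-0.19  0.17  1.58 -0.    1.39  1.38]
[[371.64829954   0.         323.42672908]
 [  0.         371.64829954 242.48895367]
 [  0.           0.           1.        ]] [[-0.001 -1.     0.001  0.029]
 [-0.954  0.001  0.3    0.398]
 [-0.3   -0.    -0.954  0.557]
 [ 0.     0.     0.     1.   ]]
3.725 [ 0.44059624 -0.33395734  0.24030726] [-0.86  0.37  1.4   0.    1.38  0.71]
[[371.64829954   0.         323.42672908]
 [  0.         371.64829954 242.48895367]
 [  0.           0.           1.        ]] [[ 0.001 -1.     0.    -0.335]
 [-0.954 -0.001  0.299  0.378]
 [-0.299 -0.001 -0.954  0.52 ]
 [ 0.     0.     0.     1.   ]]
```

View pics/both.png

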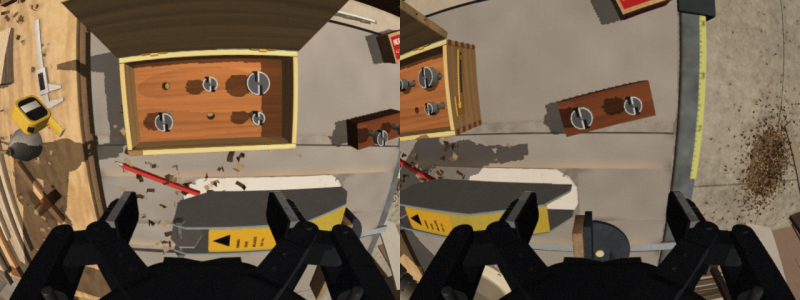

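The wrist pictures show hole3 at about (264,138) and hole1 at (336,184) in full-size wc, and the stand heads at (291,189) and (371,170) in ws. Now I'll refine these with masks.

```bash
cat > b.py <<'E'
from h import *
def blob(d,u,v,w,mode):
    f=d['frame'].astype(float)[v-w:v+w,u-w:u+w]
    if mode=='hole':
        med=np.median(f.reshape(-1,3),0); m=(np.abs(f-med).sum(2)>45)
    else:
        m=(f.max(2)-f.min(2)<0.22*f.max(2)+6)&(f.max(2)>45)
    m=cv2.morphologyEx(m.astype(np.uint8),cv2.MORPH_CLOSE,np.ones((5,5)))
    n,l,st,c=cv2.connectedComponentsWithStats(m)
    k=1+np.argmin(np.hypot(*(c[1:]-w).T)+(st[1:,4]<20)*99)
    h=cv2.convexHull(np.argwhere(l==k)[:,::-1].astype(np.int32))
    (x,y),r=cv2.minEnclosingCircle(h); M=cv2.moments(h)
    return np.array([M['m10']/M['m00']+u-w,M['m01']/M['m00']+v-w]),r,(l==k).sum()
wc=dict(np.load('pics/wc.npz'));ws=dict(np.load('pics/ws.npz'))
for n,d,u,v,w,mode,z in [('h3',wc,264,138,14,'hole',.04),('h1',wc,336,184,14,'hole',.04),('b0',wc,262,195,26,'bit',.079),('b4',wc,335,134,24,'bit',.079),('b5',wc,413,133,32,'bit',.079),('b2',wc,413,188,24,'bit',.079),('A',ws,291,189,28,'bit',.079),('B',ws,371,170,28,'bit',.079)]:
    p,r,a=blob(d,u,v,w,mode); P=onz(d,*p,z,True); rr=np.linalg.norm(onz(d,p[0]+r,p[1],z,True)-P)
    print(n,p.round(1),'r_mm',(rr*1e3).round(1),a,P.round(4))
t=[]
for d,u,v in((wc,264,138),(wc,336,184),(ws,291,189),(ws,371,170)): t.append(cv2.resize(d['frame'][v-28:v+28,u-28:u+28],(200,200),interpolation=cv2.INTER_CUBIC))
cv2.imwrite('pics/t.png',np.hstack(t)[:,:,::-1])
E
python3 b.py
```

```text
h3 [264.6 137.3] r_mm 6.7 135 [0.5393 0.0876 0.04  ]
h1 [338.5 182.8] r_mm 10.9 190 [0.4925 0.0137 0.04  ]
b0 [262.4 194.4] r_mm 14.4 703 [0.4879 0.0849 0.079 ]
b4 [335.7 134.5] r_mm 11.1 440 [0.5418 0.018  0.079 ]
b5 [412.1 132.8] r_mm 18.5 1139 [ 0.5451 -0.051   0.079 ]
b2 [411.8 188. ] r_mm 12.7 384 [ 0.4942 -0.0526  0.079 ]
A [290.5 188.3] r_mm 15.2 993 [ 0.4683 -0.3073  0.079 ]
B [371.8 168.5] r_mm 12.9 684 [ 0.4852 -0.3742  0.079 ]
```

View pics/t.png

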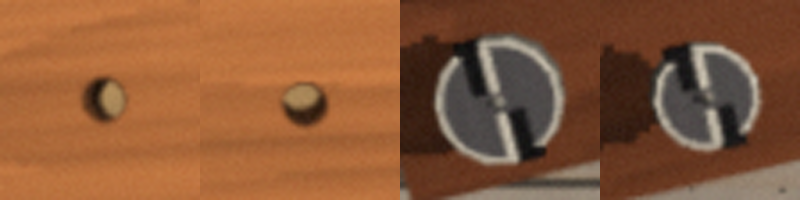

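```bash
cat > c.py <<'E'
from h import *
wc=dict(np.load('pics/wc.npz'))
M={3:onz(wc,265.0,137.6,.04,True),1:onz(wc,336.8,184.8,.04,True),0:[.4879,.0849],4:[.5418,.0180],5:[.5451,-.051]}
L={i:np.array([(-26,26)[i//3],(70,0,-70)[i%3]])/1e3 for i in range(6)}
k=list(M);X=np.array([L[i] for i in k]);Y=np.array([np.array(M[i])[:2] for i in k])
xc,yc=X.mean(0),Y.mean(0);U,S,Vt=np.linalg.svd((X-xc).T@(Y-yc));R=(Vt.T@U.T);C=yc-R@xc
yaw=np.arctan2(R[1,0],R[0,0])
H={i:C+R@L[i] for i in L}
if __name__=='__main__':
    print(np.degrees(yaw),C,'resid mm');print(((Y-(X@R.T+C))*1e3).round(1)); print({i:H[i].round(4) for i in(1,3)}, M[1][:2],M[3][:2])
E
python3 c.py
python3 - <<'E'
from h import *
phi=np.radians(14.2); A=[.4683,-.3073]
q=pick(A+[.12],phi)
env.reach(A+[.15],q); env.movel(A+[.059],velocity=.12)
env.close_gripper(60); s=monitor.sense(); print(s['clock'],s['finger_gap'],s['gripper_force'],s['position'])
env.movel(A+[.19],velocity=.2)
s=monitor.sense(); print(s['clock'],s['finger_gap'],s['contact_force'],s['joints'].round(2))
E
```

```text
2.483243819951906 [0.51626962 0.0166802 ] resid mm
[[-0.2 -0.6]
 [ 0.1 -0.1]
 [ 0.6 -0.6]
 [-0.4  0.2]
 [-0.2  1.1]]
{1: array([0.4903, 0.0156]), 3: array([0.5392, 0.0877])} [0.49043208 0.01541732] [0.53905869 0.08714447]
6.7417 0.3259276311090063 58.81045997142792 [ 0.46845193 -0.3075137   0.05943434]
7.55 0.3261705228947876 [ 0.71684178  0.03637097 -1.37485513] [-0.79  0.42  1.45  0.    1.27 -1.04]
```

Run:
```python
from h import *
from c import H,yaw
h=list(H[1]); phi=np.pi/2+yaw-np.radians(25)
q=pick(h+[.19],phi); print(q,Ro.from_quat(q).as_matrix().round(2))
env.movel(h+[.19],velocity=.35,frame=q) 
env.movel(h+[.103],velocity=.15)
d=snap('wrist','w1'); s=monitor.sense(); print(s['clock'],s['position'],s['contact_force'],s['joints'].round(2))
p=proj(d,h+[.04],True); print(p)
u,v=map(int,p); cv2.imwrite('pics/w1c.png',cv2.resize(d['frame'][max(0,v-100):v+100,u-130:u+130],None,fx=3,fy=3,interpolation=cv2.INTER_CUBIC)[:,:,::-1])
```

```text
[0.19523374 0.98075674 0.         0.        ] [[-0.92  0.38  0.  ]
 [ 0.38  0.92  0.  ]
 [ 0.    0.   -1.  ]]
9.4167 [0.49089545 0.01514836 0.10396358] [ 0.26192381  0.38029021 -0.15974582] [-0.21  0.38  1.76 -0.    0.99 -1.39]
(np.float64(324.6812180092562), np.float64(260.5078836425237))
```

View pics/w1c.png

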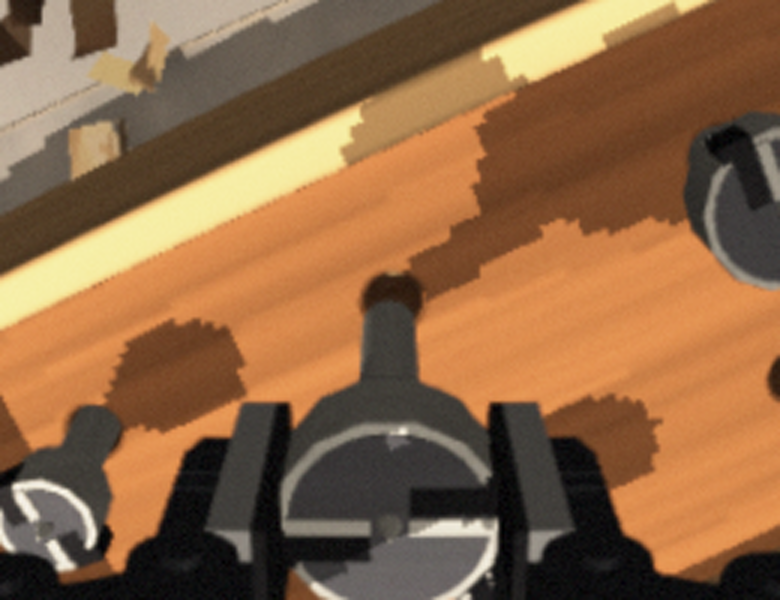

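The picture shows the foot just above hole1, laterally centred to within about 0.5 mm (shank x≈389, hole x≈392 in the crop). Lowering with a guard.

```bash
cat >> h.py <<'E'
def insert(h,ztop,zend,zdeep_ok,guard=10):
    "guarded descent; on a stop above zdeep_ok step round small offsets"
    offs=[(0,0)]+[(r*np.cos(a),r*np.sin(a)) for r in(.0012,.0022) for a in np.arange(6)*np.pi/3]
    for o in offs:
        p=[h[0]+o[0],h[1]+o[1]]
        env.movel(p+[ztop],velocity=.06)
        hit=env.movel(p+[zend],velocity=.04,guard=guard); s=monitor.sense()
        print('off',np.round(o,4),hit,s['position'].round(4),s['contact_force'].round(1),s['clock'])
        if s['position'][2]<zdeep_ok: return p
    return None
E
python3 - <<'E'
from h import *
from c import H
print(insert(list(H[1]),.097,.0592,.075))
E
```

```text
off [0 0] False [0.4905 0.0155 0.0594] [-1.2 -0.9  4.1] 10.7583
[np.float64(0.4902940342231505), np.float64(0.015553695164640483)]
```

Run:
```python
from h import *
from c import H,yaw
h=list(H[1])
env.release(); s=monitor.sense(); print(s['contact_force'].round(1),s['finger_gap'],s['clock'])
env.movel(h+[.17],velocity=.25)
B=[.4852,-.3742]; q=pick(B+[.12],np.radians(14.2))
env.reach(B+[.15],q); env.movel(B+[.061],velocity=.12)
env.close_gripper(60); s=monitor.sense(); print(s['clock'],s['finger_gap'],s['gripper_force'],s['position'])
env.movel(B+[.19],velocity=.2); print(monitor.sense()['contact_force'])
h=list(H[3]); phi=np.pi/2+yaw
q=[q for q in down(phi) if Ro.from_quat(q).as_matrix()[0,0]*Ro.from_quat(pick([.47,.03,.27],np.pi/2)).as_matrix()[0,0]>0]
qs=[(kinematics.ik(h+[.19],x),x) for x in down(phi)]; print([None if a is None else a.round(2) for a,_ in qs])
```

```text
[0.2 0.1 0.6] 0.9985604638503113 11.3583
14.8917 0.2696631550047237 58.61164927482605 [ 0.48530642 -0.37440742  0.06140426]
[ 0.03712295  1.01192155 -0.65601332]
[array([-0.05,  0.39,  1.49, -0.  ,  1.25, -1.67]), array([-0.05,  0.39,  1.49, -0.  ,  1.25,  1.47])]
```

Run:
```python
from h import *
from c import H,yaw
h=list(H[3]); q=list(down(np.pi/2+yaw))[0]
env.movel(h+[.19],velocity=.35,frame=q)
env.movel(h+[.115],velocity=.2)
p=insert(h,.099,.0615,.085)
s=monitor.sense()
if p:
    env.movel(p+[.082],velocity=.1); env.release(); env.movel(p+[.2],velocity=.25)
    q2=list(down(np.pi/2+yaw))[0]
    env.movel([.56,.03,.27],velocity=.3,frame=q2) if 0 else None
d=snap('top','t2'); d=snap('wrist','w2'); print(monitor.sense()['clock'],monitor.sense()['position'])
cv2.imwrite('pics/w2s.png',d['frame'][:,:,::-1])
```

```text
off [0 0] False [0.5393 0.0877 0.0616] [ 0.2  0.3 -0.5] 19.225
20.9417 [0.5385246  0.08776114 0.19844859]
```

View pics/w2.png

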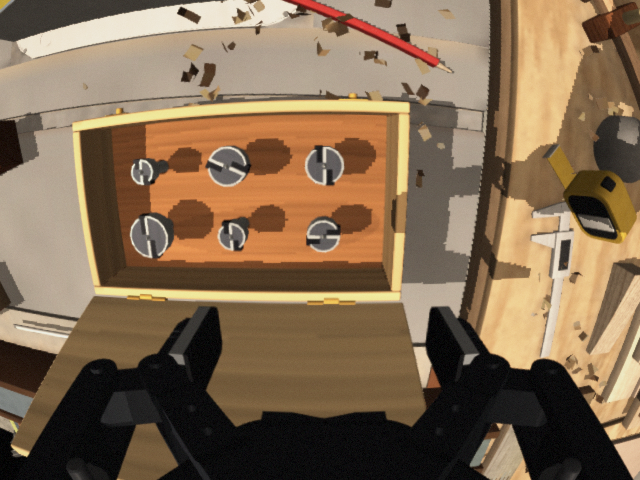

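All six bits look seated upright, with bit_30 at (228,166) and bit_25 at (323,236), and the bystanders haven't moved. Next I'll check bit_25's depth with a light press of the shut fingers, and plan the lid.

```bash
cat > lid.py <<'E'
from h import *
from c import C,R,yaw,H
hinge=np.r_[C+R@[.073,0],.0905]
R3=np.eye(3);R3[:2,:2]=R
def pose(a,s,sign=1,y0=0.,dt=0.):
    e=R3@[-np.cos(a),0,np.sin(a)];n=R3@[np.sin(a),0,np.cos(a)]
    b=a+dt; z=-(R3@[-np.cos(b),0,np.sin(b)]); y=sign*(R3@[np.sin(b),0,np.cos(b)])
    return hinge+s*e+.006*n+R3@[0,y0,0],Ro.from_matrix(np.c_[np.cross(y,z),y,z]).as_quat()
E
python3 - <<'E'
from lid import *
h=list(H[3])
env.close_gripper(20); 
env.movel(h+[.11],velocity=.25); hit=env.movel(h+[.0815],velocity=.04,guard=6); s=monitor.sense(); print('press',hit,s['position'],s['contact_force'],s['clock'])
env.movel(h+[.2],velocity=.3)
d=dict(np.load('pics/t2.npz')); d0=dict(np.load('pics/top.npz'))
print(hinge,'edge',pose(1.85,.152)[0],proj(d0,pose(1.85,.152)[0]),'hinge px',proj(d0,hinge), 'fence',onz(d0,300,146,.06),onz(d0,300,140,.06))
for sg in(1,-1):
  for s in (.127,.19):
    for a in np.linspace(1.85,1.047,5):
      p,q=pose(a,s,sg); j=kinematics.ik(p,q); print(sg,s,round(a,2),p.round(3),None if j is None else j.round(2))
v=d0['frame'][165:190,301].astype(int); print(v.tolist())
E
```

```text
press False [0.53934121 0.08775094 0.08165762] [-0.03536555  1.34765281 -0.58487366] 23.075
[0.58920107 0.01984309 0.0905    ] edge [0.63681368 0.02190795 0.23496029] (np.float64(300.8924928877019), np.float64(177.26860057522242)) hinge px (np.float64(304.0578346827167), np.float64(209.58117228820652)) fence [0.74077665 0.0281062  0.06      ] [0.75483666 0.02793415 0.06      ]
1 0.127 1.85 [0.63  0.022 0.211] [-0.13  0.74  0.9  -0.05  1.77 -0.18]
1 0.127 1.65 [0.605 0.021 0.217] [-0.15  0.55  1.19 -0.02  1.48 -0.19]
1 0.127 1.45 [0.58  0.019 0.217] [-0.18  0.38  1.45  0.03  1.2  -0.23]
1 0.127 1.25 [0.555 0.018 0.213] [-0.22  0.23  1.69  0.1   0.91 -0.31]
1 0.127 1.05 [0.531 0.017 0.203] [-0.26  0.11  1.92  0.26  0.62 -0.48]
1 0.19 1.85 [0.647 0.022 0.271] [-0.13  0.78  0.68 -0.05  1.95 -0.18]
1 0.19 1.65 [0.61  0.021 0.279] [-0.15  0.53  1.05 -0.02  1.63 -0.19]
1 0.19 1.45 [0.572 0.019 0.28 ] [-0.18  0.32  1.37  0.03  1.34 -0.23]
1 0.19 1.25 [0.535 0.017 0.273] [-0.23  0.13  1.65  0.1   1.05 -0.31]
1 0.19 1.05 [0.499 0.016 0.258] [-0.29 -0.03  1.92  0.24  0.77 -0.46]
-1 0.127 1.85 [
[... 191 characters left out ...]
531 0.017 0.203] [-0.26  0.11  1.92  0.26  0.62  2.66]
-1 0.19 1.85 [0.647 0.022 0.271] None
-1 0.19 1.65 [0.61  0.021 0.279] None
-1 0.19 1.45 [0.572 0.019 0.28 ] None
-1 0.19 1.25 [0.535 0.017 0.273] [-0.23  0.13  1.65  0.1   1.05  2.83]
-1 0.19 1.05 [0.499 0.016 0.258] [-0.29 -0.03  1.92  0.24  0.77  2.68]
[[145, 127, 103], [142, 124, 99], [144, 126, 102], [142, 124, 101], [145, 125, 102], [145, 126, 102], [142, 125, 100], [141, 123, 101], [141, 122, 100], [145, 125, 98], [164, 141, 92], [169, 149, 91], [171, 152, 94], [174, 156, 99], [165, 148, 92], [110, 91, 56], [62, 46, 28], [53, 40, 24], [55, 43, 25], [61, 46, 29], [62, 47, 29], [55, 43, 25], [57, 43, 27], [61, 48, 29], [63, 49, 31]]
```

Run:
```python
from lid import *
h=list(H[3])
env.movel(h+[.09],velocity=.3); hit=env.movel(h+[.077],velocity=.03,guard=8); s=monitor.sense(); print('press',hit,s['position'],s['contact_force'],s['clock'])
env.movel(h+[.33],velocity=.35)
env.release()
p,q=pose(1.85,.21); env.reach(p,q); print(monitor.sense()['position'],p)
p,q=pose(1.85,.127); hit=env.movel(p,velocity=.1,guard=8); s=monitor.sense(); print('in',hit,s['position'],p,s['contact_force'],s['clock'])
if not hit:
    env.close_gripper(40); s=monitor.sense(); print(s['finger_gap'],s['gripper_force'],s['contact_force'],s['clock'])
```

```text
press True [0.54006835 0.08770681 0.07891649] [ 0.74344975 -0.72907078  6.30782767] 24.5667
[0.65269263 0.02280314 0.29111161] [0.65278291 0.0226005  0.29071425]
in False [0.6302464  0.02160628 0.21168965] [0.6299304  0.02160944 0.21092841] [0.55256518 0.17794886 0.73797447] 28.5333
0.1285825523771472 40.36959707736969 [ 1.23369879 -0.74791783 -0.67421822] 29.1917
```

bit_25 is fully home: contact came at 78.9 mm and 79 was expected. The lid is gripped with almost no side load, so I'll swing it along the arc.

Run:
```python
from lid import *
for a in np.linspace(1.85,np.pi/3,11)[1:]:
    p,q=pose(a,.127); env.movel(p,velocity=.05,frame=q); s=monitor.sense()
    print(round(a,3),s['finger_gap'].round(3),s['contact_force'].round(1),s['ft_torque'].round(2),round(s['clock'],1))
    if np.linalg.norm(s['contact_force'])>40: break
print(s['position'],p,np.degrees((Ro.from_quat(s['ee_rot'])*Ro.from_quat(q).inv()).magnitude()))
snap('top','t3');snap('scene','s3')
a,b=[cv2.imread(f'pics/{n}.png') for n in('t3','s3')]
cv2.imwrite('pics/end.png',np.hstack([cv2.resize(a[150:350,180:480],(400,267)),cv2.resize(b[80:400,100:580],(400,267))]))
```

```text
Traceback (most recent call last):
AttributeError: 'float' object has no attribute 'round'
```

Run:
```python
from lid import *
for a in np.linspace(1.85,np.pi/3,11)[1:]:
    p,q=pose(a,.127); env.movel(p,velocity=.05,frame=q); s=monitor.sense()
    print(round(a,3),round(float(s['finger_gap']),3),s['contact_force'].round(1),s['ft_torque'].round(2),round(s['clock'],1))
    if np.linalg.norm(s['contact_force'])>40: break
print(s['position'],p,np.degrees((Ro.from_quat(s['ee_rot'])*Ro.from_quat(q).inv()).magnitude()))
snap('top','t3');snap('scene','s3')
a,b=[cv2.imread(f'pics/{n}.png') for n in('t3','s3')]
cv2.imwrite('pics/end.png',np.hstack([cv2.resize(a[150:350,180:480],(400,267)),cv2.resize(b[80:400,100:580],(400,267))]))
```

```text
1.77 0.133 [ 1.9 -0.   0.4] [ 0.02 -0.53  0.07] 29.8
1.689 0.13 [ 3.1 -0.4 -1.9] [ 0.04 -0.74  0.03] 30.1
1.609 0.131 [ 2.1  0.4 -1.7] [-0.04 -0.64  0.04] 30.5
1.529 0.126 [ 1.8 -0.2 -2.5] [-0.06 -0.49  0.08] 30.8
1.449 0.131 [ 1.9 -0.4 -4.6] [-0.11 -0.52  0.03] 31.2
1.368 0.129 [ 1.9 -1.2 -6.7] [-0.23 -0.44  0.06] 31.5
1.288 0.129 [ 3.7 -0.9 -9.5] [-0.26 -0.44 -0.02] 31.9
1.208 0.134 [ 6.2 -2.8 -9.6] [-0.26 -0.41 -0.05] 32.2
1.127 0.135 [ 6.5 -1.6 -9.9] [-0.32 -0.28 -0.13] 32.6
1.047 0.133 [  8.   -2.4 -11.6] [-0.37 -0.18 -0.19] 32.9
[0.53145466 0.01724737 0.20299436] [0.53095197 0.01731695 0.20348523] 0.1556210324867841
```

View pics/end.png

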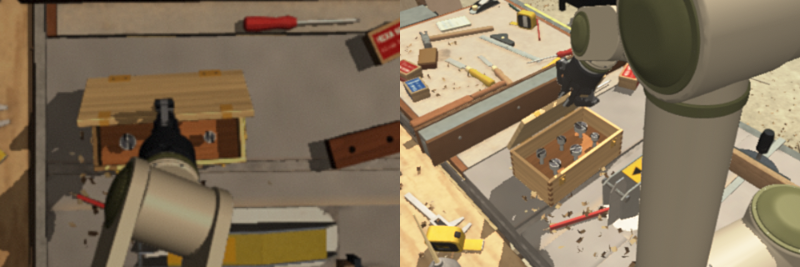

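The end view shows the lid held part-open by its edge with the bits in the case and the stand empty. I'll check the angle from the free edge in the top image.

Run:
```python
from lid import *
d=dict(np.load('pics/t3.npz'))
for y0 in(.1,-.1):
    for deg in(57,60,63):
        p=pose(np.radians(deg),.152,y0=y0)[0]; a=np.radians(deg); n=R3@[np.sin(a),0,np.cos(a)]
        u,v=proj(d,p+.006*n); u2,v2=proj(d,p-.006*n); print(y0,deg,round(u,1),'outer row',round(v,1),'inner row',round(v2,1))
    print([(r,d['frame'][r,round(u)].tolist()) for r in range(226,248)])
```

```text
0.1 57 253.2 outer row 242.3 inner row 247.6
0.1 60 252.8 outer row 238.6 inner row 244.1
0.1 63 252.4 outer row 234.8 inner row 240.4
[(226, [139, 106, 65]), (227, [141, 109, 67]), (228, [131, 100, 62]), (229, [130, 100, 61]), (230, [136, 105, 62]), (231, [144, 111, 70]), (232, [142, 110, 68]), (233, [129, 98, 61]), (234, [125, 95, 60]), (235, [131, 101, 62]), (236, [135, 103, 63]), (237, [136, 101, 61]), (238, [138, 110, 66]), (239, [158, 140, 88]), (240, [160, 131, 80]), (241, [157, 122, 74]), (242, [156, 120, 73]), (243, [141, 108, 66]), (244, [80, 60, 37]), (245, [46, 32, 17]), (246, [52, 37, 21]), (247, [54, 38, 21])]
-0.1 57 355.6 outer row 236.5 inner row 241.8
-0.1 60 355.5 outer row 232.8 inner row 238.3
-0.1 63 355.4 outer row 229.0 inner row 234.6
[(226, [125, 96, 57]), (227, [121, 92, 57]), (228, [122, 96, 59]), (229, [131, 99, 60]), (230, [137, 105, 65]), (231, [131, 98, 59]), (232, [131, 107, 64]), (233, [156, 137, 85]), (234, [155, 125, 79]), (235, [149, 117, 73]), (236, [148, 115, 71]), (237, [140, 112, 69]), (238, [87, 64, 38]), (239, [64, 34, 18]), (240, [65, 36, 18]), (241, [68, 39, 19]), (242, [70, 41, 21]), (243, [63, 33, 17]), (244, [65, 36, 18]), (245, [68, 38, 16]), (246, [71, 41, 23]), (247, [68, 38, 17])]
```

The edge rows match 60° to within about 0.3°. Handing in while still gripping.

```bash
python3 -c "
from h import *
env.hold(.5); s=monitor.sense(); print(s['clock'],s['contact_force'],s['finger_gap']); print(job.hand_in())"
```

```text
33.5417 [  7.16738544  -2.55504544 -10.12534534] 0.13446135885297172
the job is handed in; nothing more can be done
None
```

The job is handed in: bit_30 is fully home in hole 1 and bit_25 in hole 3, and the arm is still holding the lid at 60° open (checked in the top image to about 0.3°), at 33.5 s of the 69 s allowed.

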